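Dose the disinfectant bowl and start its timer

ROBOT

A 6-joint arm with a two-finger parallel gripper is mounted at the origin on a cart in front of the work surface, level with it; the furniture and walls round the work are solid. World frame = base frame: x ahead of the robot, y to its left, z up, the work surface at z = 0. Lengths are in mm, angles in rad, forces in N, time in s.
With the tool pointing down it reaches from about 325 to 850 mm from the base axis. Payload 15.5 kg.
Tool frame: the origin (TCP) lies between the finger pads; the fingertips stand ctrl.nose_length ahead of it and the grasp point (between the pads) lies 8 mm behind it (ctrl.nose_length is the distance from the TCP to the fingertips, in mm); z points along the fingers, y is the line along which they close (so a half turn about z gives the same grasp; the last joint's range is limited). The gripper opens to 91 mm and grips with 3 to 60 N. Pads are 32 mm wide; open, the fingers measure 118 mm over their backs; the gripper's body (76 mm by 178 mm) begins 60 mm behind the grasp point.
Start: joints at [1.03, 0.494, 1.345, -0, 1.302, -0.096], TCP at [268.919, 564.189, 224.915] pointing down, gripper open.
Joint ranges: [-2.91, 2.91], [-0.82, 2.16], [0.22, 2.67], [-1.22, 4.37], [0.12, 2.79], [-3.08, 3.08]. Speed limits (rad/s): [1.89, 1.89, 2.57, 3.01, 3.01, 3.01].

INTERFACE

Orientations are given as a rotation vector (axis times angle).
In Python, from plant import ctrl, cams, recognise, place_of gives the robot as it stands.
- The arm moves only by the tool play_rows, never from a script. Its argument "motion" is a list of rows, each a list of 2 entries, a list of its own where there are three numbers: the shift along the tool's x, y, z in mm, then the turn, a rotation vector about the tool's x, y, z in degrees. A call has 1 to 20 rows; each row is the pose to reach, as a shift and turn from the pose commanded when the call began, along the tool's axes at that moment; what a row does not reach only later rows make up. A row lasts 1/8 s, in which the tool goes at most 62.5 mm and 10.7 degrees, less where a joint would pass 70% of its speed; a pose out of reach is approached as far as the arm can. A call with a gripper value outside its range is refused whole. "claw" is the opening in per cent of the stroke, from 0 (shut) to 100 (fully open), set as the call begins (left out, the last holds). The fingers move at their own pace and stop on an object; the grip force is fixed at half the most. Time passes only in rows, so rows that repeat a pose let the fingers close. It gives the time, the measured TCP pose, the force, the opening and the grip force at its end, in the units of the state.
- ctrl.get_state(): the state, without advancing time (a new reading comes with each control period).
- cams.camera(name): name is "scene" or "side" or "wrist"; returns a dict with "img" (420x560x3 uint8, red, green, blue), "K" (3x3 intrinsics, pixels), "T" (4x4, takes a point from camera to world coordinates). Camera axes: x right, y down, z forward; pixel columns grow to the right and rows downward; lengths in mm; the calibration is good to about 2 mm. A picture is of the moment at which its call begins. There is no depth.
- ctrl.close_job(): hands the job in; it is judged then, once.
Trained networks look in a picture, given as the dict that the camera call returned (one of the last four; its "shot" number tells which), for a name from the list of things; names that differ only in an ending like _2 or _b are one class to them, and where a whole thing is asked for, a point or a joint stands for the part that bears it (a point fixed in the world has none). Each returns a list of dicts, best first, with "conf" (0 to 1); they miss things now and then, are a little off and sometimes report something else, mostly with a low value. They report only what shows in the picture. A call takes as long as a camera call.
- recognise(label, picture): "point" ([x, y, z] in mm, in the coordinates of the camera as it stood for that picture, good to about 4 mm: the middle of the surface that is visible of it).
- place_of(label, picture): "point" ([x, y, z] in mm, in the coordinates of the camera as it stood for that picture, good to about 4 mm: a listed point, or the origin of a listed thing).
The state is a dict: "time_s": time; "joints": joint angles; "dq": joint speeds; "joint_torque": joint torques, N m; "position": TCP position; "tcp_rot": TCP orientation; "force": force on the tool from outside, world axes, zero at the start; "torque": the same for the moment, N m; "opening": finger opening in mm; "grasp_force": force on a finger pad.
Only numpy, scipy, OpenCV 4.12 (cv2) and the standard library are available. Lean on these libraries where they do the work, as an engineer would, in place of code of your own. Each camera call takes 0.05 s, during which the arm holds its last target. There are 200 camera calls.

TASK

Scoop the three turquoise disinfectant tablets out of the long steel tray with the blue-handled scoop and tip them all into the steel bowl, never touching a tablet with the gripper. Lay the scoop back flat in the tray and let go, then slide the white timer up against its metal backstop and press its green button fully in so that it is running, then let it be. Leave the bowl standing where it is and do not disturb the brown bottle or the small carton.

Things in the scene. Friction and masses are not known exactly. Their poses are not given: they have to be found in the camera images.
- work_tray: long open stainless tray, fixed to the trolley top. Origin: middle of its underside; x along its length, toward the end where the tablets lie. Inside 311 mm (x) by 87 mm (y), walls upright, 3 mm thick, rim 36 mm and inner floor 1.5 mm above the trolley top
- scoop_grip (a point): blue handle of the loose steel scoop (215 mm long, 0.14 kg), reaching out over the tray's end wall. Point on the handle's centre line where to grip, 66 mm above the scoop's underside; x to the open lip, y across, z up. Level bar 18 mm wide (y), 22 mm high, from 75 mm behind this point to 35 mm ahead, where the pan's back wall stands, 42 mm high. Centre of mass about 60 mm ahead
- scoop_lip (a point): middle of the scoop's front lip edge at its underside, 140 mm ahead of and 66 mm below the grip point; same axes. The pan behind it is 105 mm long, 78 mm wide outside (74 inside), side walls 40 mm high; its floor falls from 9 mm above the underside at the back to the 2 mm thick lip
- tablet_1_center (a point): hard smooth turquoise tablet, bevelled disc 32 mm across, 16 mm thick, 20 g, flat and loose on the tray floor; its centre. The level scoop's lip slides under tablets that are backed by the tray's end wall, directly or through others. They slide down and out of the pan once it is tipped nose-down by about 20 to 45 degrees
- tablet_2_center (a point): second tablet, same
- tablet_3_center (a point): third tablet, same
- bowl: loose steel bowl, 140 mm across at the rim, 60 mm high, wall 3 mm, 0.35 kg, standing on the trolley. Origin: middle of its underside
- timer: loose white timer, 60 mm deep (x), 76 mm wide (y), 58 mm high, 0.25 kg, standing in front of its backstop. Origin: middle of its underside; x points at the backstop. Its flat back is 30 mm behind (+x), its front face 30 mm ahead of (-x) the origin. It slides at less than 3 N, well before the button goes in
- start_button_top (a point): middle of the cap of the round green push button, 28 mm across, on the timer's front face, 30 mm above the timer's underside; it is pressed toward the timer's +x
- start_button (a joint): travel of the green button in m: 0 out, 0.006 fully in; its spring needs 5 N for full travel and pushes it out again
- backstop: metal angle plate bolted to the trolley, upright 110 mm wide and 62 mm high. Origin: foot of the middle of its front face, which the timer's back must meet; x points away from the timer, into the plate
- iodine_bottle: bystander: brown bottle with a white cap, 45 mm across, 73 mm high, loose. Origin: middle of its underside
- prep_pad_box: bystander: small white and orange carton, 55 x 50 x 62 mm, loose. Origin: middle of its underside

How it is judged (in metres and radians):
On the way, in this order (a step that is already met when the one before it is completed fails the run):
1. at least one tablet is carried in the pan of the scoop, the lip more than 50 mm above the trolley top (height (world z) of scoop_lip above 0.05 m and ((x of tablet_1_center in the frame of scoop_lip between -0.105 and 0 m and y of tablet_1_center in the frame of scoop_lip between -0.039 and 0.039 m and z of tablet_1_center in the frame of scoop_lip between 0 and 0.05 m) or (x of tablet_2_center in the frame of scoop_lip between -0.105 and 0 m and y of tablet_2_center in the frame of scoop_lip between -0.039 and 0.039 m and z of tablet_2_center in the frame of scoop_lip between 0 and 0.05 m) or (x of tablet_3_center in the frame of scoop_lip between -0.105 and 0 m and y of tablet_3_center in the frame of scoop_lip between -0.039 and 0.039 m and z of tablet_3_center in the frame of scoop_lip between 0 and 0.05 m))), for 0.2 s.
2. all three tablets are in the bowl, tipped out of the scoop (horizontal distance between each of tablet_1_center, tablet_2_center, tablet_3_center and bowl below 0.062 m and z of each of tablet_1_center, tablet_2_center, tablet_3_center in the frame of bowl below 0.062 m), for 0.3 s.
3. the scoop lies flat on the floor of the tray (lip inside the tray, tilt under 0.1 rad) and is let go (x of scoop_lip in the frame of work_tray between -0.157 and 0.157 m and y of scoop_lip in the frame of work_tray between -0.044 and 0.044 m and z of scoop_lip in the frame of work_tray below 0.01 m and angle between scoop_lip's own z axis and vertical below 0.1 rad and contact force between scoop and the fingers below 0.1 N), for 0.3 s.
4. the green button is pressed in by more than 4.8 mm of its 6 mm while the timer bears on the backstop (value of joint start_button above 0.0048 m and contact force between timer and backstop above 0.5 N), for 0.1 s.
At the end, for the whole second after the job is handed in: All three tablets lie in the bowl, which stands upright within 40 mm of its start; the scoop lies flat in the tray (lip inside it, tilt under 0.1 rad); the timer stands upright with its back within 10 mm of the backstop, its button out again; nothing moves (all of step 2 and linear speed of each of bowl, timer below 0.02 m/s and angle between each of bowl, scoop_lip, timer's own z axis and vertical below 0.1 rad and distance of bowl from where it was at the start of the episode below 0.04 m and x of scoop_lip in the frame of work_tray between -0.157 and 0.157 m and y of scoop_lip in the frame of work_tray between -0.044 and 0.044 m and z of scoop_lip in the frame of work_tray below 0.01 m and x of timer in the frame of backstop above -0.04 m and horizontal distance between timer and backstop below 0.06 m and value of joint start_button below 0.002 m); the robot touches nothing.
It fails at once if the gripper's fingers press on a tablet (over 0.5 N) (contact force between the fingers and tablet_1 above 0.5 N or contact force between the fingers and tablet_2 above 0.5 N or contact force between the fingers and tablet_3 above 0.5 N).
It fails at once if the brown bottle or the small carton is moved more than 30 mm (distance of any of iodine_bottle, prep_pad_box from where it was at the start of the episode above 0.03 m).
It also fails if it takes over 72 s, if anything falls off the work surface, if the arm or the gripper's body presses on something with over 40 N, if the wrist force passes 120 N, or if a joint passes its speed limit or range.

## Working session

There is one attempt and no reset: what is moved stays moved. The work goes in short steps, Python scripts to look and compute and a tool call to move; the robot and the scene stay as the last step left them, time stands still between calls to the robot, and variables do not carry over. Pictures are saved under pics/ and viewed, at most 13 in all, crops included, and the job is handed in when it is done.

Besides the shell and the picture viewer there is one more tool, called after ">>>" as a command line: name --argument value ..., lists and objects as JSON in quotes. play_rows: Moves the arm, as the interface text tells. Its arguments: {"type":"object","properties":{"motion":{"type":"array","items":{"type":"array"}},"claw":{"type":"number"}},"required":["motion"]}

```bash
ls; mkdir -p pics; cat > h.py <<'E'
import numpy as np, cv2
from plant import ctrl, cams, recognise, place_of
from scipy.spatial.transform import Rotation as R
names=["work_tray","scoop_grip","scoop_lip","tablet_1_center","bowl","timer","start_button_top","backstop","iodine_bottle","prep_pad_box"]
def look(cam,names,k=1,save=None):
    p=cams.camera(cam)
    if save: cv2.imwrite(f"pics/{save}.png",p["img"][:,:,::-1])
    for n in names:
        for d in place_of(n,p)[:3 if 'tablet' in n else k]:
            q=p["T"]@np.r_[d["point"],1]
            print(cam,n,q[:3].round(0),round(d["conf"],2),{a:b for a,b in d.items() if a not in("point","conf")} or '')
    return p
E
python3 - <<'E'
from h import *
s=ctrl.get_state();print(s, ctrl.nose_length)
for c in("scene","side","wrist"):
    look(c,names,save=c+"0")
E
```

```text
pics
{'time_s': 0.0, 'joints': array([ 1.03046253e+00,  4.94180090e-01,  1.34613220e+00, -3.30225919e-05,
        1.30249548e+00, -9.55287507e-02]), 'dq': array([-0.00068349, -0.00081132,  0.00150825, -0.00183121, -0.00038103,
       -0.00158969]), 'joint_torque': array([ 3.11272458e-06, -8.78808188e+01, -3.81845820e+01,  7.05727958e-02,
        5.33905893e-02, -1.18156772e-04]), 'position': array([268.75941834, 563.856368  , 224.33982065]), 'tcp_rot': array([-6.92861757e-01, -3.06387779e+00,  1.82846490e-03]), 'force': array([-1.0976177 ,  0.2206429 ,  0.05694766]), 'torque': array([-0.02360164, -0.01080944,  0.0071438 ]), 'grasp_force': 0.0, 'opening': 91.06674189246557} 11.0
scene work_tray [503. 107.  -1.] 0.97 
scene scoop_grip [505. 287.  66.] 0.61 
scene scoop_lip [503. 144.   2.] 0.93 
scene tablet_1_center [509.   1.  11.] 0.63 
scene tablet_1_center [492. 105.  11.] 0.48 
scene bowl [ 598. -182.    1.] 0.83 
scene timer [ 480. -380.    1.] 0.63 
scene start_button_top [ 430. -376.   33.] 0.54 
scene backstop [ 537. -379.    2.] 0.78 
scene iodine_bottle [386. -91.   4.] 0.9 
scene prep_pad_box [ 380. -219.    4.] 0.79 
side work_tray [501.  99.   5.] 0.69 
side scoop_lip [506. 147.  -2.] 0.62 
side tablet_1_center [490. 104.   8.] 0.61 
side bowl [ 600. -180.    0.] 0.75 
side timer [ 483. -384.    1.] 0.95 
side start_button_top [ 432. -370.   28.] 0.64 
side backstop [ 540. -381.   -4.] 0.73 
side iodine_bottle [393. -94.   3.] 0.63 
side prep_pad_box [ 380. -216.    0.] 0.87
```

```bash
python3 - <<'E'
import cv2,numpy as np
a=[cv2.imread(f"pics/{n}0.png") for n in("scene","side")]
m=np.hstack(a); cv2.imwrite("pics/m0.png",cv2.resize(m,(800,300),interpolation=cv2.INTER_AREA))
E
```

```text
(no output)
```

View pics/scene0.png

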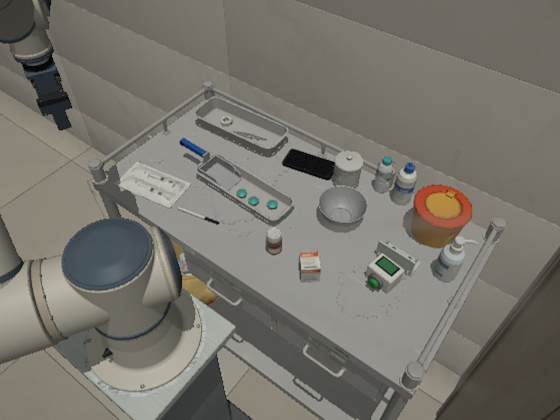

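View pics/side0.png

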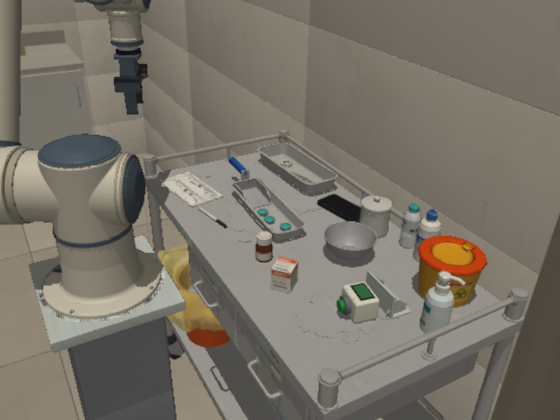

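Scene: blue handle around (194,149), tray in the middle with the three tablets at about (241,193), (254,201), (272,204), bowl (342,205), and timer (385,268). Next I'll refine with colour centroids.

```bash
cat >> h.py <<'E'
def ray(p,uv,z):
    d=p["T"][:3,:3]@np.linalg.solve(p["K"],[uv[0],uv[1],1]); o=p["T"][:3,3]
    return o+d*(z-o[2])/d[2]
def blobs(p,lo,hi,z,amin=15,box=None):
    hsv=cv2.cvtColor(p["img"],cv2.COLOR_RGB2HSV)
    m=cv2.inRange(hsv,np.array(lo),np.array(hi))
    n,l,st,c=cv2.connectedComponentsWithStats(m)
    for i in range(1,n):
        if st[i,4]>=amin:
            w=ray(p,c[i],z); ys,xs=np.where(l==i)
            e=cv2.PCACompute(np.c_[xs,ys].astype(float),None)
            print("blob",c[i].round(1),st[i,4],w.round(1))
            if st[i,4]>40:
                h=np.sqrt(np.var((np.c_[xs,ys]-c[i])@e[1][0]))*1.7
                a,b=ray(p,c[i]-h*e[1][0],z),ray(p,c[i]+h*e[1][0],z); print("   ends",a.round(1),b.round(1))
def delta(pos,rotm,s=None):
    "shift/turn in current tool axes to the wanted TCP pose"
    s=s or ctrl.get_state(); A=R.from_rotvec(s["tcp_rot"])
    print("shift",A.inv().apply(np.array(pos)-s["position"]).round(1),"turn",np.degrees((A.inv()*rotm).as_rotvec()).round(1))
E
python3 - <<'E'
from h import *
for c in("scene","side"):
    p=look(c,["scoop_lip","scoop_grip","work_tray"])
    print("turq");blobs(p,(80,90,60),(98,255,255),10)
    print("blue");blobs(p,(105,120,50),(125,255,255),70)
    print("green");blobs(p,(60,120,40),(78,255,255),30)
Rt=R.from_matrix(np.c_[[0,1,0],[1,0,0],[0,0,-1]])
delta([505,287,200],Rt)
E
```

```text
scene scoop_lip [502. 146.  -2.] 0.68 
scene scoop_grip [507. 287.  68.] 0.94 
scene work_tray [504. 107.  -2.] 0.55 
turq
blob [386.7 160.5] 59 [ 876.5 -180.8   10. ]
   ends [ 876.6 -168.    10. ] [ 876.4 -193.6   10. ]
blob [241.3 192.8] 62 [488.1 103.4  10. ]
   ends [481.1 113.8  10. ] [495.1  93.   10. ]
blob [253.  200.5] 64 [485.1  55.9  10. ]
   ends [477.8  65.7  10. ] [492.5  46.   10. ]
blob [272.  204.1] 67 [507.7   2.1  10. ]
   ends [500.6  11.5  10. ] [514.7  -7.4  10. ]
blob [443.9 265.1] 15 [ 610.6 -494.3   10. ]
blue
blob [192.6 146.9] 159 [506.2 310.   70. ]
   ends [507.9 358.6  70. ] [504.5 262.7  70. ]
blob [409.3 167.5] 71 [ 828.2 -270.6   70. ]
   ends [ 847.  -268.8   70. ] [ 809.6 -272.2   70. ]
green
blob [386.9 265.3] 179 [ 505.1 -376.3   30. ]
   ends [ 507.3 -352.4   30. ] [ 503.  -399.8   30. ]
blob [372.8 282.8] 70 [ 436.3 -372.8   30. ]
   ends [ 440.8 -361.2   30. ] [ 431.8 -384.3   30. ]
side scoop_lip [505. 147.   2.] 0.69 
side scoop_grip [508. 286.  62.] 0.91 
side work_tray [501.  99.   1.] 0.63 
turq
blob [413.3 207.6] 67 [908.7 -87.4  10. ]
   ends [897.5 -80.5  10. ] [920.  -94.2  10. ]
blob [262.2 211.5] 49 [490.8 101.2  10. ]
   ends [481.3 109.1  10. ] [500.2  93.2  10. ]
blob [269.2 219.2] 55 [488.5  53.4  10. ]
   ends [478.9  60.8  10. ] [498.   45.9  10. ]
blob [285. 226.] 60 [5.104e+02 3.000e-01 1.000e+01]
   ends [498.5   5.5  10. ] [522.3  -4.8  10. ]
blob [426.7 308.2] 31 [ 622.1 -456.6   10. ]
blue
blob [236.5 164.3] 103 [508.8 312.   70. ]
   ends [510.6 359.7  70. ] [507.1 266.2  70. ]
blob [431.5 214.6] 87 [ 848.7 -215.9   70. ]
   ends [ 869.8 -199.6   70. ] [ 828.1 -231.7   70. ]
green
blob [362.3 291. ] 156 [ 511.9 -356.2   30. ]
   ends [ 509.5 -334.4   30. ] [ 514.2 -377.4   30. ]
blob [340.8 305.3] 80 [ 438.3 -374.3   30. ]
   ends [ 446.5 -358.1   30. ] [ 430.4 -390.1   30. ]
shift [-332.4 -148.7   24.9] turn [ 0.  -0.  64.5]
```

>>> play_rows --motion '[[[-332, -149, 25], [0, 0, 66]], [[-332, -149, 25], [0, 0, 66]], [[-332, -149, 25], [0, 0, 66]], [[-332, -149, 25], [0, 0, 66]], [[-332, -149, 25], [0, 0, 66]], [[-332, -149, 25], [0, 0, 66]], [[-332, -149, 25], [0, 0, 66]], [[-332, -149, 25], [0, 0, 66]], [[-332, -149, 25], [0, 0, 66]], [[-332, -149, 25], [0, 0, 66]], [[-332, -149, 25], [0, 0, 66]]]' --claw 100

```text
time_s: 3.42
position: [504.1, 287.3, 200.0]
tcp_rot: [2.249, 2.194, 0.0]
force: [0.1, 0.6, 0.8]
opening: 91.3
grasp_force: 0.0
```

```bash
python3 - <<'E'
from h import *
s=ctrl.get_state();print(s["time_s"],s["position"],s["joints"],s["dq"].max())
p=look("wrist",["scoop_grip","scoop_lip","work_tray","tablet_1_center"],save="w1")
print(p["T"].round(2).tolist())
print("blue");blobs(p,(105,120,50),(125,255,255),77)
print("turq");blobs(p,(80,90,60),(98,255,255),16)
E
```

```text
3.425 [504.14954025 287.33633784 199.98499539] [4.15134602e-01 4.56143856e-01 1.49039299e+00 1.44809989e-06
 1.19501932e+00 4.39721537e-01] 0.0016129143121758928
wrist scoop_grip [507. 281.  66.] 0.63 
wrist scoop_lip [507. 144.   3.] 0.77 
wrist work_tray [503. 100.   0.] 0.71 
wrist tablet_1_center [493. 103.   5.] 0.43 
[[1.0, -0.02, -0.01, 505.92], [-0.03, -0.97, -0.25, 358.35], [0.0, 0.25, -0.97, 358.56], [0.0, 0.0, 0.0, 1.0]]
blue
blob [293.1 170.6] 2971 [508.4 309.5  77. ]
   ends [510.1 358.5  77. ] [506.5 256.   77. ]
blob [  7.8 186.1] 860 [283.7 302.9  77. ]
   ends [285.2 334.7  77. ] [282.1 269.2  77. ]
turq
blob [279.8 334.3] 34 [490.7 122.4  16. ]
blob [267.8 345.7] 54 [477.4 108.7  16. ]
   ends [478.5 117.8  16. ] [476.3  99.5  16. ]
```

View pics/w1.png

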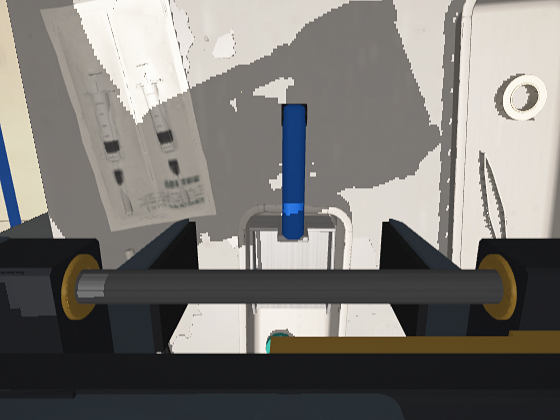

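>>> play_rows --motion '[[[1, 3.5, 60], [0, 0, 0.5]], [[1, 3.5, 120], [0, 0, 0.5]], [[1, 3.5, 142], [0, 0, 0.5]], [[1, 3.5, 142], [0, 0, 0.5]], [[1, 3.5, 142], [0, 0, 0.5]], [[1, 3.5, 142], [0, 0, 0.5]]]'

```text
time_s: 4.42
position: [508.8, 288.1, 59.3]
tcp_rot: [2.259, 2.182, 0.003]
force: [0.3, 0.8, 0.4]
opening: 91.0
grasp_force: 0.0
```

>>> play_rows --motion '[[[0, 0, 0], [0, 0, 0]], [[0, 0, 0], [0, 0, 0]], [[0, 0, 0], [0, 0, 0]], [[0, 0, 0], [0, 0, 0]], [[0, 0, 0], [0, 0, 0]], [[0, 0, 0], [0, 0, 0]], [[0, 0, 0], [0, 0, 0]], [[0, 0, 0], [0, 0, 0]]]' --claw 0

```text
time_s: 5.42
position: [508.0, 287.7, 57.9]
tcp_rot: [-2.26, -2.183, 0.0]
force: [0.1, -0.2, 0.3]
opening: 17.5
grasp_force: 30.0
```

```bash
python3 - <<'E'
from h import *
s=ctrl.get_state();print(s["time_s"],s["position"],s["tcp_rot"],s["force"],s["opening"],s["grasp_force"])
p=look("scene",["scoop_grip","scoop_lip","work_tray"],save="s2")
p=look("side",["scoop_grip","scoop_lip","work_tray"],save="d2")
from plant import cams
a=cv2.resize(cv2.imread("pics/s2.png")[130:240,170:310],None,fx=5,fy=5,interpolation=cv2.INTER_CUBIC)
cv2.imwrite("pics/s2c.png",a)
E
```

```text
5.425 [508.02002674 287.74581011  57.89151026] [-2.25957726e+00 -2.18260395e+00  4.73611287e-05] [ 0.07608164 -0.1719846   0.31044637] 17.54890103055946 29.999821186065674
scene scoop_grip [508. 288.  68.] 0.97 
scene scoop_lip [505. 143.  -0.] 0.67 
scene work_tray [501. 106.  -0.] 0.86 
side scoop_grip [507. 285.  67.] 0.57 
side scoop_lip [505. 147.   2.] 0.7 
side work_tray [503. 103.   6.] 0.86
```

View pics/s2c.png

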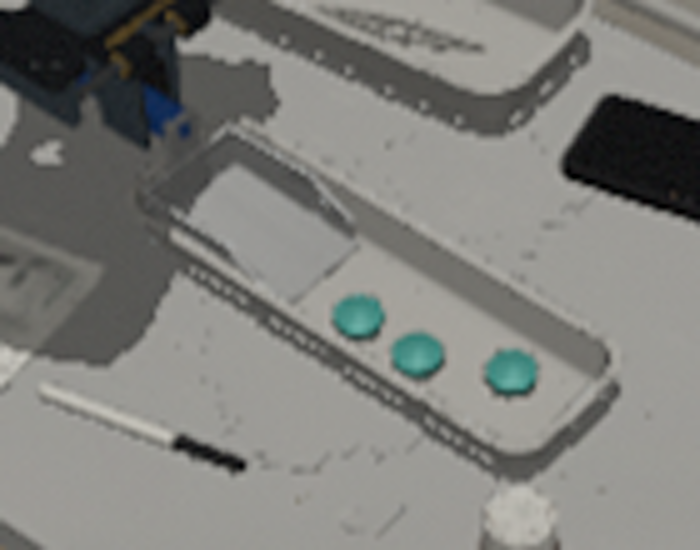

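Crop shows the scoop at the tray's far-left end, and tablets at crop (358,316), (416,354), (511,371). I'll use the rim lines for the tray yaw and end wall.

```bash
python3 - <<'E'
from h import *
p=cams.camera("scene")
for a,z in [((170,233),36),((495,450),36),((250,130),36),((590,335),36),((615,365),36),((530,455),36)]:
    print(a,ray(p,(170+a[0]/5,130+a[1]/5),z).round(1))
E
```

```text
(170, 233) [454.2 220.   36. ]
(495, 450) [437.7 -40.4  36. ]
(250, 130) [551.7 240.9  36. ]
(590, 335) [539.7 -32.4  36. ]
(615, 365) [529.5 -57.6  36. ]
(530, 455) [446.6 -58.3  36. ]
```

>>> play_rows --motion '[[[-5, 0, 0], [0, 0, 0.2]], [[-15, -0.2, 0], [0, 0, 0.4]], [[-25, -0.3, 0], [0, 0, 0.6]], [[-35, -0.4, 0], [0, 0, 0.6]], [[-45, -0.5, 0], [0, 0, 0.6]], [[-55, -0.7, 0], [0, 0, 0.6]], [[-65, -0.8, 0], [0, 0, 0.6]], [[-75, -0.9, 0], [0, 0, 0.6]], [[-80, -1, 0], [0, 0, 0.6]], [[-80, -1, 0], [0, 0, 0.6]]]'

```text
time_s: 7.12
position: [504.2, 207.5, 57.9]
tcp_rot: [-2.271, -2.17, 0.0]
force: [-0.3, 0.1, -1.0]
opening: 17.5
grasp_force: 30.0
```

```bash
python3 - <<'E'
from h import *
s=ctrl.get_state();print(s["time_s"],s["position"],s["force"],s["torque"])
for c in("scene","side"):
    p=look(c,["scoop_grip","scoop_lip","work_tray"],save=c+"3")
    print("turq");blobs(p,(80,90,60),(98,255,255),10)
E
```

```text
7.125 [504.24534094 207.50528235  57.93156509] [-0.30708974  0.14199845 -1.04699588] [-0.05853329  0.10070965 -0.01966344]
scene scoop_grip [502. 207.  65.] 0.95 
scene scoop_lip [499.  65.   1.] 0.64 
scene work_tray [502. 106.  -1.] 0.96 
turq
blob [386.7 160.5] 59 [ 876.5 -180.8   10. ]
   ends [ 876.6 -168.    10. ] [ 876.4 -193.6   10. ]
blob [256.5 202.6] 141 [484.8  42.5  10. ]
   ends [487.1  73.4  10. ] [482.6  12.2  10. ]
blob [272.  204.1] 67 [507.7   2.1  10. ]
   ends [500.6  11.5  10. ] [514.7  -7.4  10. ]
blob [444.1 265.2] 16 [ 610.5 -494.7   10. ]
side scoop_grip [501. 209.  64.] 0.76 
side scoop_lip [ 382. -217.   -0.] 0.34 
side work_tray [504. 102.   3.] 0.58 
turq
blob [413.3 207.6] 67 [908.7 -87.4  10. ]
   ends [897.5 -80.5  10. ] [920.  -94.2  10. ]
blob [271.2 221.5] 115 [487.4  39.4  10. ]
   ends [486.3  70.9  10. ] [488.4   8.9  10. ]
blob [285. 226.] 60 [5.104e+02 3.000e-01 1.000e+01]
   ends [498.5   5.5  10. ] [522.3  -4.8  10. ]
blob [426.6 308.1] 31 [ 622.4 -456.2   10. ]
```

>>> play_rows --motion '[[[-5, 0, 0], [0, 0, 0]], [[-15, -0.1, 0], [0, 0, 0]], [[-25, -0.2, 0], [0, 0, 0]], [[-33, -0.2, 0], [0, 0, 0]], [[-41, -0.2, 0], [0, 0, 0]], [[-49, -0.2, 0], [0, 0, 0]], [[-57, -0.3, 0], [0, 0, 0]], [[-65, -0.3, 0], [0, 0, 0]], [[-72, -0.3, 0], [0, 0, 0]], [[-79, -0.3, 0], [0, 0, 0]], [[-85, -0.3, 0], [0, 0, 0]], [[-85, -0.3, 0], [0, 0, 0]]]'

```text
time_s: 9.02
position: [500.1, 122.5, 57.9]
tcp_rot: [-2.271, -2.17, 0.0]
force: [-0.1, 0.3, -1.9]
opening: 17.8
grasp_force: 30.0
```

```bash
python3 - <<'E'
from h import *
s=ctrl.get_state();print(s["time_s"],s["position"],s["force"],s["torque"])
for c in("scene","side"):
    p=look(c,["scoop_grip","scoop_lip","work_tray"],save=c+"4")
    print("turq");blobs(p,(80,90,60),(98,255,255),10)
a=[cv2.resize(cv2.imread(f"pics/{n}4.png")[y:y+90,x:x+80],(400,450),interpolation=cv2.INTER_CUBIC) for n,x,y in(("scene",220,150),("side",230,170))]
cv2.imwrite("pics/c4.png",np.hstack(a))
E
```

```text
9.025 [500.09401456 122.52689212  57.89945807] [-0.14016836  0.27737374 -1.94422778] [-0.1078435   0.02637375  0.06428763]
scene scoop_grip [498. 121.  69.] 0.65 
scene scoop_lip [494. -19.   2.] 0.89 
scene work_tray [502. 105.  -1.] 0.6 
turq
blob [386.7 160.5] 59 [ 876.5 -180.8   10. ]
   ends [ 876.6 -168.    10. ] [ 876.4 -193.6   10. ]
blob [275.4 209.3] 164 [497.6 -18.2  10. ]
   ends [471.3  -6.7  10. ] [524.3 -29.8  10. ]
blob [444.1 265.2] 17 [ 610.8 -494.7   10. ]
side scoop_lip [498. -20.   1.] 0.62 
side work_tray [503. 100.   5.] 0.94 
turq
blob [413.3 207.6] 67 [908.7 -87.4  10. ]
   ends [897.5 -80.5  10. ] [920.  -94.2  10. ]
blob [282.5 228.1] 64 [498.6  -6.1  10. ]
   ends [477.6   1.8  10. ] [519.7 -14.   10. ]
blob [426.6 308.1] 31 [ 622.4 -456.2   10. ]
```

View pics/c4.png

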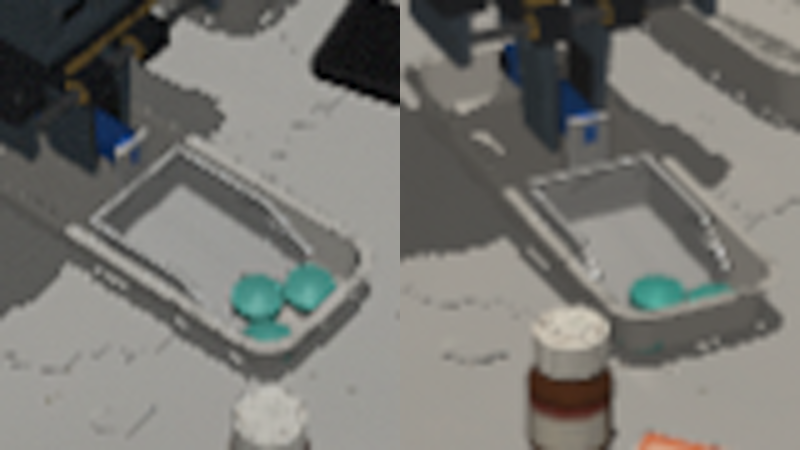

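Two tablets are riding onto the lip; the third sits in front against the end wall (crop (265,330)). Continuing slowly.

>>> play_rows --motion '[[[-5, 0, 0], [0, 0, 0]], [[-10, 0, 0], [0, 0, 0]], [[-15, 0, 0], [0, 0, 0]], [[-20, 0, 0], [0, 0, 0]], [[-20, 0, 0], [0, 0, 0]]]'

```text
time_s: 10.05
position: [499.2, 102.5, 57.9]
tcp_rot: [-2.272, -2.17, 0.0]
force: [-0.1, -0.9, -1.0]
opening: 17.7
grasp_force: 30.0
```

```bash
python3 - <<'E'
from h import *
s=ctrl.get_state();print(s["time_s"],s["position"],s["force"],s["torque"])
for c in("scene","side"):
    p=look(c,["scoop_lip"],save=c+"5")
    print("turq");blobs(p,(80,90,60),(98,255,255),10)
a=[cv2.resize(cv2.imread(f"pics/{n}5.png")[y:y+90,x:x+80],(400,450),interpolation=cv2.INTER_CUBIC) for n,x,y in(("scene",220,150),("side",230,170))]
cv2.imwrite("pics/c5.png",np.hstack(a))
E
```

```text
10.05 [499.16078728 102.47188493  57.90847802] [-0.11830299 -0.88557541 -1.04599433] [-0.08817883 -0.00222269 -0.03460015]
scene scoop_lip [490. -40.   1.] 0.78 
turq
blob [386.7 160.5] 59 [ 876.5 -180.8   10. ]
   ends [ 876.6 -168.    10. ] [ 876.4 -193.6   10. ]
blob [275.7 209.4] 165 [497.6 -18.9  10. ]
   ends [473.5  -6.3  10. ] [522.1 -31.7  10. ]
side scoop_lip [497. -40.   5.] 0.69 
turq
blob [413.4 207.6] 66 [909.  -87.2  10. ]
   ends [898.7 -79.4  10. ] [919.4 -95.   10. ]
blob [282.7 227.8] 62 [500.   -5.2  10. ]
   ends [485.    1.8  10. ] [515.  -12.2  10. ]
blob [426.6 308.1] 31 [ 622.4 -456.2   10. ]
```

View pics/c5.png

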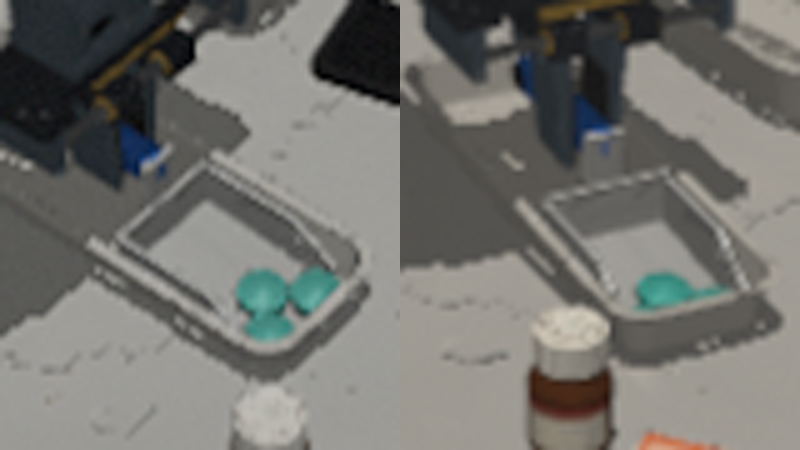

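Scooping well: all three are between the pan walls (crop (262,290), (315,290), (268,326)). Push the last ~12 mm to the end wall.

>>> play_rows --motion '[[[-4, 0, 0], [0, 0, 0]], [[-7, 0, 0], [0, 0, 0]], [[-10, 0, 0], [0, 0, 0]], [[-10, 0, 0], [0, 0, 0]]]'

```text
time_s: 10.75
position: [498.8, 92.7, 57.9]
tcp_rot: [2.271, 2.17, -0.0]
force: [-0.8, -0.4, -0.7]
opening: 17.8
grasp_force: 30.0
```

>>> play_rows --motion '[[[-2, 0, 0], [0, 0, 0]], [[-4, 0, 0], [0, 0, 0]], [[-4, 0, 0], [0, 0, 0]]]'

```text
time_s: 11.12
position: [499.2, 90.7, 58.5]
tcp_rot: [-2.272, -2.169, -0.005]
force: [0.1, 23.5, 10.2]
opening: 17.7
grasp_force: 30.0
```

```bash
python3 - <<'E'
from h import *
s=ctrl.get_state();print(s["time_s"],s["position"],s["force"],s["torque"])
for c in("scene","side"):
    p=look(c,["scoop_lip","scoop_grip"],save=c+"6")
    print("turq");blobs(p,(80,90,60),(98,255,255),10)
E
```

```text
11.125 [499.16200745  90.65146244  58.51701661] [ 0.06490466 23.452241   10.23380447] [ 3.78565881  0.33319476 -0.23670663]
scene scoop_lip [492. -49.  -2.] 0.86 
scene scoop_grip [499.  93.  68.] 0.87 
turq
blob [386.7 160.5] 59 [ 876.5 -180.8   10. ]
   ends [ 876.6 -168.    10. ] [ 876.4 -193.6   10. ]
blob [275.9 209.3] 161 [498.6 -19.2  10. ]
   ends [475.   -6.1  10. ] [522.4 -32.3  10. ]
blob [444.1 265.2] 16 [ 610.6 -494.8   10. ]
side scoop_lip [494. -51.   0.] 0.83 
side scoop_grip [497.  90.  63.] 0.96 
turq
blob [413.3 207.6] 67 [908.7 -87.4  10. ]
   ends [897.5 -80.5  10. ] [920.  -94.2  10. ]
blob [282.8 227.8] 64 [500.4  -5.   10. ]
   ends [485.1   1.4  10. ] [515.8 -11.4  10. ]
blob [426.6 307.9] 30 [ 622.5 -455.8   10. ]
```

>>> play_rows --motion '[[[3, 0, 0], [0, -1, 0]], [[5, 0, 0.5], [0, -4, 0]], [[8, 0, 2], [0, -8, 0]], [[12, 0, 4.5], [0, -12, 0]], [[13, 0, 4.5], [0, -13, 0]], [[14, 0, 4.5], [0, -13, 0]]]'

```text
time_s: 12.18
position: [499.1, 103.2, 53.3]
tcp_rot: [2.15, 2.057, -0.245]
force: [-0.2, 0.6, -1.9]
opening: 18.0
grasp_force: 30.0
```

```bash
python3 - <<'E'
from h import *
s=ctrl.get_state();print(s["time_s"],s["position"],s["force"],s["torque"])
for c in("scene","side"):
    p=look(c,["scoop_lip","scoop_grip"],save=c+"7")
    print("turq");blobs(p,(80,90,60),(98,255,255),10)
a=[cv2.resize(cv2.imread(f"pics/{n}7.png")[y:y+90,x:x+80],(400,450),interpolation=cv2.INTER_CUBIC) for n,x,y in(("scene",220,150),("side",230,170))]
cv2.imwrite("pics/c7.png",np.hstack(a))
E
```

```text
12.175 [499.0774238  103.15865919  53.28076178] [-0.17304117  0.57228331 -1.88151045] [0.29622713 0.00738194 0.00063113]
scene scoop_lip [491. -46.  28.] 0.61 
scene scoop_grip [497. 107.  65.] 0.94 
turq
blob [386.7 160.5] 59 [ 876.5 -180.8   10. ]
   ends [ 876.6 -168.    10. ] [ 876.4 -193.6   10. ]
blob [275.3 205. ] 202 [510.8  -7.8  10. ]
   ends [482.7   3.4  10. ] [539.3 -19.3  10. ]
blob [444.4 265.6] 15 [ 610.  -495.9   10. ]
side scoop_lip [494. -48.  28.] 0.77 
side scoop_grip [498. 104.  61.] 0.65 
turq
blob [413.3 207.6] 67 [908.7 -87.4  10. ]
   ends [897.5 -80.5  10. ] [920.  -94.2  10. ]
blob [285.3 223.9] 169 [516.8   9.8  10. ]
   ends [485.2  16.6  10. ] [548.9   2.9  10. ]
blob [426.6 308.1] 32 [ 622.2 -456.2   10. ]
```

View pics/c7.png

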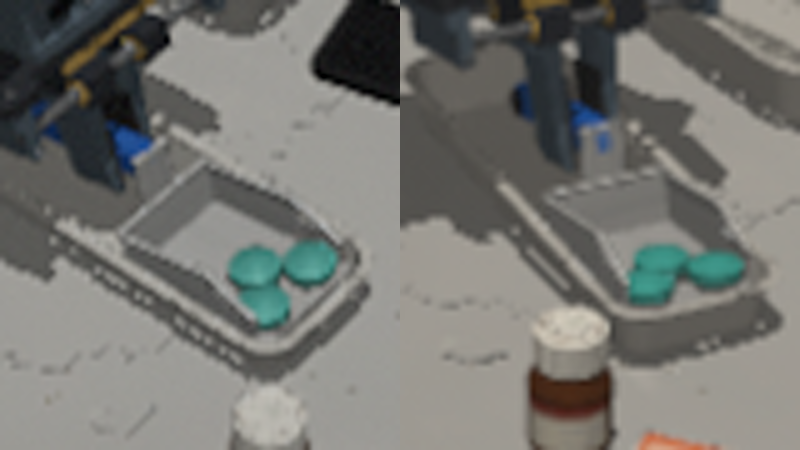

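All three tablets sit in the pan, tilted nose-up (crop (255,267), (312,262), (266,305)). Plan the lift and transfer.

```bash
cat >> h.py <<'E'
def tcp_for(lip,pitch,yaw=2.6):
    "scoop lip pose (nose-down pitch deg) -> TCP pos, rot"
    base=R.from_matrix(np.c_[[0,1,0],[1,0,0],[0,0,-1]])
    r=R.from_euler('z',-yaw,degrees=True)*R.from_euler('x',pitch,degrees=True)*base
    return np.array(lip)+r.apply([140,0,-56.4]), r
E
python3 - <<'E'
from h import *
for lip,p in [([494,-45,28],-13),([494,-40,105],-22),([550,-100,115],-20),([600,-148,105],-20)]:
    t=tcp_for(lip,p); print(lip,p,t[0].round(0),end=' '); delta(*t)
E
```

```text
[494, -45, 28] -13 [501. 104.  51.] shift [1.9 1.4 1.7] turn [-0. -0. -0.]
[494, -40, 105] -22 [501. 111. 105.] shift [ -3.4   1.2 -51.9] turn [-0. -9. -0.]
[550, -100, 115] -20 [557.  51. 120.] shift [-62.8  59.9 -53.8] turn [-0. -7. -0.]
[600, -148, 105] -20 [607.   3. 110.] shift [-105.1  112.1  -33.8] turn [-0. -7. -0.]
```

>>> play_rows --motion '[[[1, 0, -5], [0, -2.5, 0]], [[1, 0, -13], [0, -5, 0]], [[0, 0, -25], [0, -7, 0]], [[-2, 0, -38], [0, -9, 0]], [[-4, 0, -52], [0, -9, 0]], [[-4, 0, -56], [0, -9, 0]], [[-4, 0, -56], [0, -9, 0]]]'

```text
time_s: 13.35
position: [499.7, 111.5, 109.1]
tcp_rot: [2.06, 1.968, -0.399]
force: [0.4, 0.6, -1.9]
opening: 18.0
grasp_force: 30.0
```

```bash
python3 - <<'E'
from h import *
s=ctrl.get_state();print(s["time_s"],s["position"],s["force"],s["joints"])
for c in("scene","side"):
    p=look(c,["scoop_lip","tablet_1_center","bowl"],save=c+"8")
a=[cv2.resize(cv2.imread(f"pics/{n}8.png")[y:y+100,x:x+90],(400,450),interpolation=cv2.INTER_CUBIC) for n,x,y in(("scene",220,130),("side",230,150))]
cv2.imwrite("pics/c8.png",np.hstack(a))
for lip,p in [([555,-110,108],-20),([600,-148,100],-20),([600,-148,82],10),([600,-148,75],42)]:
    t=tcp_for(lip,p); print(lip,p,t[0].round(0),end=' '); delta(*t)
E
```

```text
13.35 [499.71733943 111.46162879 109.09466139] [ 0.36013274  0.62932412 -1.91144641] [ 0.33505078  0.57882026  1.65797711 -0.40289046  1.08807889  0.60264737]
scene scoop_lip [490. -38. 106.] 0.84 
scene tablet_1_center [499.  17. 103.] 0.63 
scene tablet_1_center [493. -41. 104.] 0.41 
scene bowl [ 600. -181.    2.] 0.64 
side scoop_lip [496. -42. 108.] 0.75 
side tablet_1_center [500.  35.  96.] 0.4 
side bowl [ 598. -182.   -0.] 0.88 
[555, -110, 108] -20 [562.  41. 113.] shift [-64.7  65.5  21.4] turn [-0.  2.  0.]
[600, -148, 100] -20 [607.   3. 105.] shift [-95.1 112.1  42.2] turn [-0.  2.  0.]
[600, -148, 82] 10 [606. -20. 162.] shift [-137.4  112.1   -1.9] turn [-0. 32.  0.]
[600, -148, 75] 42 [603. -82. 211.] shift [-213.   112.1  -23.9] turn [-0. 64.  0.]
```

View pics/c8.png

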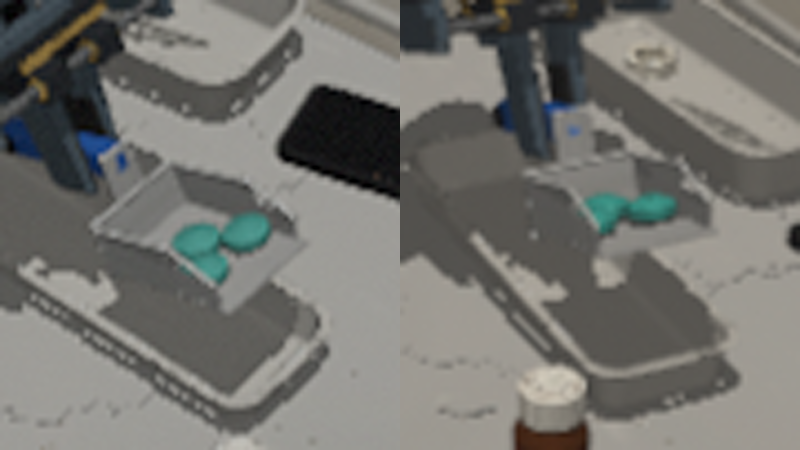

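All three tablets are carried in the pan (crop (197,240), (246,230), (210,266)). Over to the bowl.

>>> play_rows --motion '[[[-6, 7, 2], [0, 0, 0]], [[-18, 21, 7], [0, 0, 0]], [[-32, 37, 13], [0, 0, 0]], [[-46, 54, 20], [0, 0, 0]], [[-60, 71, 26], [0, 0, 0]], [[-74, 88, 32], [0, 0, 0]], [[-87, 103, 38], [0, 1, 0]], [[-93, 110, 41], [0, 2, 0]], [[-95, 112, 42], [0, 2, 0]], [[-95, 112, 42], [0, 2, 0]]]'

```text
time_s: 15.0
position: [606.5, 3.0, 105.5]
tcp_rot: [2.08, 1.989, -0.367]
force: [0.3, -0.1, -1.9]
opening: 17.4
grasp_force: 30.0
```

```bash
python3 - <<'E'
from h import *
s=ctrl.get_state();print(s["time_s"],s["position"],s["force"],s["joints"])
for c in("scene","side"):
    p=look(c,["scoop_lip","tablet_1_center","bowl"],save=c+"9")
for th,z in [(-10,95),(0,88),(10,82),(18,78),(26,76),(34,75),(42,74)]:
    t=tcp_for([600,-148,z],th); print(th,t[0].round(0),end=' '); delta(*t)
E
```

```text
15.0 [606.54676464   3.00592004 105.46877214] [ 0.28759502 -0.14171015 -1.89439365] [ 0.09758786  0.64751145  1.49098054 -0.39226197  1.08840301  0.34140972]
scene scoop_lip [ 598. -149.   93.] 0.91 
scene tablet_1_center [604. -60.  85.] 0.51 
scene bowl [ 596. -183.    2.] 0.68 
side scoop_lip [ 601. -149.   97.] 0.87 
side tablet_1_center [605. -59.  84.] 0.51 
side tablet_1_center [ 600. -183.   -1.] 0.19 
side bowl [ 602. -182.   -0.] 0.73 
-10 [607.  -0. 126.] shift [-10.5   0.1 -18.2] turn [ 0. 10.  0.]
0 [606.  -8. 144.] shift [-23.9   0.1 -32.6] turn [ 0. 20.  0.]
10 [606. -20. 162.] shift [-41.1   0.1 -45. ] turn [ 0. 30.  0.]
18 [605. -32. 175.] shift [-57.1   0.1 -53. ] turn [-0. 38.  0.]
26 [605. -47. 188.] shift [-75.4   0.1 -60.4] turn [-0. 46.  0.]
34 [604. -64. 200.] shift [-95.1   0.1 -66. ] turn [-0. 54.  0.]
42 [603. -82. 210.] shift [-1.154e+02  1.000e-01 -6.870e+01] turn [-0. 62.  0.]
```

>>> play_rows --motion '[[[-10, 0, -18], [0, 10, 0]], [[-24, 0, -33], [0, 20, 0]], [[-41, 0, -45], [0, 30, 0]], [[-57, 0, -53], [0, 38, 0]], [[-66, 0, -57], [0, 42, 0]], [[-75, 0, -60], [0, 46, 0]], [[-85, 0, -63], [0, 50, 0]], [[-95, 0, -66], [0, 54, 0]], [[-105, 0, -67], [0, 58, 0]], [[-115, 0, -69], [0, 62, 0]], [[-115, 0, -69], [0, 62, 0]], [[-115, 0, -69], [0, 62, 0]]]'

```text
time_s: 16.9
position: [603.0, -81.2, 209.6]
tcp_rot: [-1.84, -1.759, -0.705]
force: [-0.7, -0.0, -1.1]
opening: 17.8
grasp_force: 30.0
```

```bash
python3 - <<'E'
from h import *
s=ctrl.get_state();print(s["time_s"],s["position"],s["tcp_rot"],s["force"],s["joints"])
for c in("scene","side"):
    p=look(c,["scoop_lip","tablet_1_center","bowl"],save=c+"10")
    blobs(p,(80,90,60),(98,255,255),10)
a=[cv2.resize(cv2.imread(f"pics/{n}10.png")[y:y+120,x:x+110],(400,436),interpolation=cv2.INTER_CUBIC) for n,x,y in(("scene",280,120),("side",290,150))]
cv2.imwrite("pics/c10.png",np.hstack(a))
E
```

```text
16.9 [602.96877413 -81.24985181 209.57806029] [-1.8404608  -1.75939718 -0.70484814] [-0.72516949 -0.00652056 -1.1244835 ] [-0.57017942  0.65620742  1.33874835  0.61625889  1.56998118 -0.66223884]
scene scoop_lip [ 380. -218.    3.] 0.63 
scene tablet_1_center [ 599. -207.   17.] 0.58 
scene bowl [ 597. -181.    3.] 0.59 
blob [386.7 160.5] 59 [ 876.5 -180.8   10. ]
   ends [ 876.6 -168.    10. ] [ 876.4 -193.6   10. ]
blob [343.4 213.8] 196 [ 602.3 -186.5   10. ]
   ends [ 576.9 -174.7   10. ] [ 628.1 -198.5   10. ]
side scoop_lip [ 604. -145.   68.] 0.71 
side bowl [ 601. -184.    0.] 0.87 
blob [413.4 207.6] 66 [909.  -87.2  10. ]
   ends [898.7 -79.4  10. ] [919.4 -95.   10. ]
blob [355.  246.2] 49 [ 626.6 -174.6   10. ]
   ends [ 614.7 -168.4   10. ] [ 638.5 -180.8   10. ]
blob [426.6 308.1] 31 [ 622.4 -456.2   10. ]
```

View pics/c10.png

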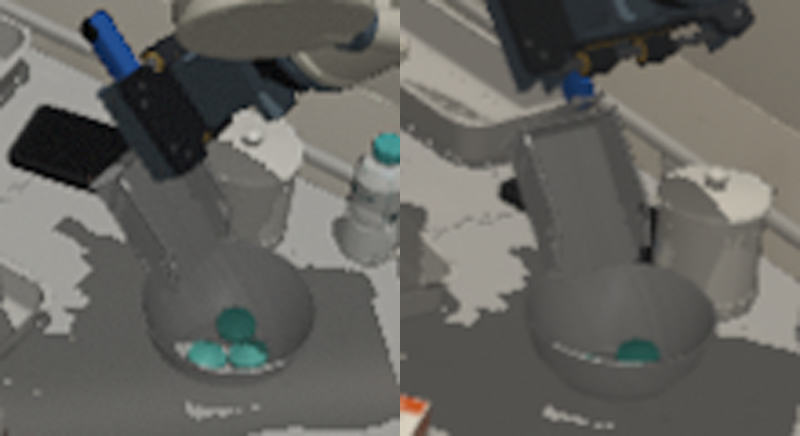

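All three tablets lie in the bowl (left crop (207,353), (247,353), (235,323)). Return to the tray.

```bash
python3 - <<'E'
from h import *
for th,y,z in [(25,-140,95),(8,-125,110),(0,-110,115)]:
    t=tcp_for([600,y,z],th); print(th,t[0].round(0),end=' '); delta(*t)
r=tcp_for([0,0,0],0)[1]
delta([504.2,207.5,120],r)
E
```

```text
25 [605. -37. 205.] shift [29.8 -0.3 32.9] turn [ -0. -17.   0.]
8 [606.   6. 185.] shift [48.3 -1.  76.3] turn [ -0. -34.   0.]
0 [606.  30. 171.] shift [ 56.9  -1.6 102.9] turn [ -0. -42.   0.]
shift [ 151.1 -111.6  256.7] turn [ -0. -42.   0.]
```

>>> play_rows --motion '[[[15, 0, 16], [0, -9, 0]], [[30, 0, 33], [0, -17, 0]], [[39, 0, 55], [0, -26, 0]], [[48, -1, 76], [0, -34, 0]], [[57, -1.5, 103], [0, -42, 0]], [[76, -23, 134], [0, -42, 0]], [[94, -45, 165], [0, -42, 0]], [[114, -68, 196], [0, -42, 0]], [[132, -90, 226], [0, -42, 0]], [[146, -106, 248], [0, -42, 0]], [[151, -112, 257], [0, -42, 0]], [[151, -112, 257], [0, -42, 0]], [[151, -112, 257], [0, -42, 0]], [[151, -112, 257], [0, -42, 0]]]'

```text
time_s: 19.05
position: [504.6, 206.7, 120.0]
tcp_rot: [2.272, 2.169, 0.001]
force: [-0.4, 0.4, -1.5]
opening: 17.9
grasp_force: 30.0
```

```bash
python3 - <<'E'
from h import *
s=ctrl.get_state();print(s["time_s"],s["position"],s["tcp_rot"],s["force"],s["torque"])
for c in("scene","side"):
    p=look(c,["scoop_lip","scoop_grip","work_tray"])
delta([504.2,207.5,58],tcp_for([0,0,0],0)[1])
E
```

```text
19.05 [504.57296653 206.73895671 119.95744949] [2.27196022e+00 2.16934172e+00 6.88497185e-04] [-0.4488059   0.39004835 -1.50711949] [-0.02833232 -0.01454543 -0.00166444]
scene scoop_lip [499.  66.  60.] 0.7 
scene scoop_grip [505. 209. 130.] 0.57 
scene work_tray [503. 107.  -2.] 0.9 
side scoop_lip [502.  67.  65.] 0.75 
side work_tray [507. 105.   2.] 0.76 
shift [ 0.1  0.2 61.8] turn [ 0. -0.  0.]
```

>>> play_rows --motion '[[[0, 0, 15], [0, 0, 0]], [[0, 0, 30], [0, 0, 0]], [[0, 0, 42], [0, 0, 0]], [[0, 0, 52], [0, 0, 0]], [[0, 0, 58], [0, 0, 0]], [[0, 0, 61], [0, 0, 0]], [[0, 0, 62], [0, 0, 0]], [[0, 0, 62], [0, 0, 0]]]'

```text
time_s: 20.45
position: [504.1, 207.5, 58.0]
tcp_rot: [2.271, 2.171, 0.001]
force: [-0.5, 0.5, 0.8]
opening: 17.7
grasp_force: 30.0
```

```bash
python3 - <<'E'
from h import *
s=ctrl.get_state();print(s["time_s"],s["position"],s["tcp_rot"],s["force"],s["torque"])
for c in("scene","side"):
    p=look(c,["scoop_lip","scoop_grip"])
E
```

```text
20.45 [504.09059444 207.47492321  58.00329709] [2.27076133e+00 2.17064226e+00 5.89755783e-04] [-0.49385771  0.4941796   0.82931497] [-0.11687251  0.03473882 -0.02809801]
scene scoop_lip [495.  68.   1.] 0.57 
scene scoop_grip [498. 210.  70.] 0.66 
side scoop_lip [500.  64.  -1.] 0.62 
side scoop_grip [503. 209.  64.] 0.56
```

>>> play_rows --motion '[[[0, 0, 0], [0, 0, 0]], [[0, 0, 0], [0, 0, 0]], [[0, 0, 0], [0, 0, 0]], [[0, 0, 0], [0, 0, 0]], [[0, 0, -10], [0, 0, 0]], [[0, 0, -40], [0, 0, 0]], [[0, 0, -80], [0, 0, 0]], [[0, 0, -130], [0, 0, 0]], [[0, 0, -160], [0, 0, 0]], [[0, 0, -160], [0, 0, 0]]]' --claw 60

```text
time_s: 22.0
position: [505.1, 207.8, 220.7]
tcp_rot: [2.269, 2.169, 0.007]
force: [0.5, 0.1, 0.1]
opening: 54.6
grasp_force: 0.0
```

```bash
python3 - <<'E'
from h import *
s=ctrl.get_state();print(s["time_s"],s["position"],s["tcp_rot"],s["opening"],s["joints"])
for c in("scene","side","wrist"):
    p=look(c,["scoop_lip","scoop_grip","timer","start_button_top","backstop","bowl"],save=c+"12")
    blobs(p,(60,120,40),(78,255,255),30,40)
E
```

```text
22.0 [505.06758147 207.79077009 220.70753798] [2.26926043 2.16921963 0.0068883 ] 54.61102876666004 [ 2.80965674e-01  3.85085013e-01  1.55066214e+00 -1.27022459e-05
  1.20088686e+00  3.26041461e-01]
scene scoop_lip [496.  70.  -1.] 0.61 
scene scoop_grip [502. 208.  70.] 0.82 
scene timer [ 483. -379.    2.] 0.94 
scene start_button_top [ 432. -374.   37.] 0.39 
scene backstop [ 537. -382.    1.] 0.78 
scene bowl [ 598. -182.    3.] 0.81 
blob [387.1 265.5] 168 [ 505.  -377.1   30. ]
   ends [ 507.  -353.1   30. ] [ 503.  -400.6   30. ]
blob [372.8 282.7] 72 [ 436.5 -372.8   30. ]
   ends [ 441.  -360.9   30. ] [ 432.  -384.5   30. ]
side scoop_lip [500.  66.   2.] 0.57 
side scoop_grip [503. 209.  64.] 0.72 
side start_button_top [ 431. -373.   24.] 0.57 
side backstop [ 542. -381.   -0.] 0.66 
side bowl [ 601. -182.    0.] 0.97 
blob [362.4 291.1] 153 [ 511.8 -356.5   30. ]
   ends [ 509.3 -335.1   30. ] [ 514.3 -377.4   30. ]
blob [340.8 305.3] 80 [ 438.3 -374.3   30. ]
   ends [ 446.5 -358.1   30. ] [ 430.4 -390.1   30. ]
wrist scoop_grip [508. 204.  64.] 0.94
```

```bash
python3 - <<'E'
from h import *
r=R.from_matrix(np.c_[[1,0,0],[0,-1,0],[0,0,-1]])
r=R.from_euler('z',-5,degrees=True)*r
delta([400,-373,200],r)
E
```

```text
shift [-584.6  -77.7   17.7] turn [ 0.  -0.  92.4]
```

>>> play_rows --motion '[[[-60, -8, 2], [0, 0, 10]], [[-120, -16, 4], [0, 0, 20]], [[-180, -24, 6], [0, 0, 30]], [[-240, -32, 8], [0, 0, 40]], [[-300, -40, 10], [0, 0, 50]], [[-360, -48, 12], [0, 0, 60]], [[-420, -56, 14], [0, 0, 70]], [[-480, -64, 16], [0, 0, 80]], [[-540, -72, 17], [0, 0, 88]], [[-585, -78, 18], [0, 0, 92]], [[-585, -78, 18], [0, 0, 92]], [[-585, -78, 18], [0, 0, 92]], [[-585, -78, 18], [0, 0, 92]], [[-585, -78, 18], [0, 0, 92]]]' --claw 0

```text
time_s: 24.8
position: [399.9, -372.6, 199.9]
tcp_rot: [3.139, -0.123, 0.0]
force: [-0.3, -0.3, -0.1]
opening: 0.3
grasp_force: 0.0
```

```bash
python3 - <<'E'
from h import *
s=ctrl.get_state();print(s["time_s"],s["position"],s["tcp_rot"],s["opening"],s["joints"])
p=look("wrist",["timer","start_button_top","backstop"],save="w13")
blobs(p,(60,120,40),(78,255,255),30,40)
E
```

```text
24.8 [ 399.94340354 -372.63617189  199.89533575] [ 3.13916262e+00 -1.23458773e-01  6.41549134e-05] 0.30911558671152706 [-8.59332142e-01  4.11080764e-01  1.57223502e+00  3.01846350e-05
  1.15824664e+00  7.90068704e-01]
wrist timer [ 481. -383.    1.] 0.87 
wrist start_button_top [ 431. -374.   27.] 0.73 
wrist backstop [ 540. -383.   -4.] 0.56 
blob [286.7 147.1] 286 [ 435.2 -373.4   30. ]
   ends [ 437.5 -360.5   30. ] [ 432.8 -386.4   30. ]
```

View pics/w13.png

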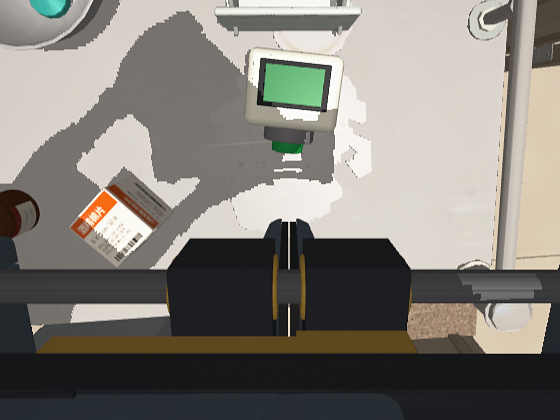

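Wrist view: backstop edge from (217,25) to (357,29), timer top from (255,50) to (343,57), green cap at (287,147).

```bash
python3 - <<'E'
from h import *
p=cams.camera("wrist")
for n,uv,z in [("bs top L",(217,12),62),("bs top R",(360,12),62),("bs foot L",(217,27),0),("bs foot R",(357,31),0),("t back L",(255,50),58),("t back R",(343,57),58),("t front L",(247,122),58),("t front R",(335,130),58)]:
    print(n,ray(p,uv,z).round(1))
g=cv2.cvtColor(p["img"],cv2.COLOR_RGB2GRAY)
l=cv2.createLineSegmentDetector().detect(g[0:160,200:380])[0][:,0]+[200,0,200,0]
for a in l:
    if np.hypot(a[2]-a[0],a[3]-a[1])>45: print(a.round(1),[ray(p,a[i:i+2],58).round(1)[:2] for i in(0,2)])
E
```

```text
bs top L [ 541.5 -331.2   62. ]
bs top R [ 533.1 -436.4   62. ]
bs foot L [ 544.2 -319.7    0. ]
bs foot R [ 530.8 -445.4    0. ]
t back L [ 513.8 -356.1   58. ]
t back R [ 503.4 -423.2   58. ]
t front L [ 460.6 -344.2   58. ]
t front R [ 448.6 -414.3   58. ]
[255.3 103.2 258.6  58.2] [array([ 474.6, -352.3]), array([ 507.7, -358.3])]
[260.5  56.9 329.4  64.5] [array([ 508.5, -359.8]), array([ 498.8, -412.4])]
[323.3 111.6 276.8 106.4] [array([ 463.8, -405.7]), array([ 470.7, -369.1])]
[215.6  14.  358.1  13.5] [array([ 541.2, -329.3]), array([ 533. , -435.8])]
[329.4  29.9 236.9  30.6] [array([ 523.4, -413.7]), array([ 528.5, -343.9])]
[262.1 100.1 319.6 106.1] [array([ 476.5, -357.9]), array([ 468.2, -403. ])]
[261.9   8.6 214.4   7.6] [array([ 542.1, -364.2]), array([ 545.6, -328.9])]
[323.1  68.7 265.4  62.5] [array([ 496.1, -407.4]), array([ 504.2, -363.2])]
[329.4   8.1 263.1   8.8] [array([ 538.4, -414.5]), array([ 541.9, -365.1])]
[335.2 105.7 341.8  59.4] [array([ 467.5, -415.4]), array([ 501.7, -422.2])]
[339.3  57.2 251.8  48.4] [array([ 503.5, -420.3]), array([ 515.1, -353.8])]
[239.4   5.3 321.9   5.6] [array([ 545.7, -347.7]), array([ 540.5, -409. ])]
[283.1  48.4 336.9  54.3] [array([ 513.2, -377.7]), array([ 505.7, -418.6])]
```

>>> play_rows --motion '[[[0, 0, 60], [0, 0, 0]], [[0, 0, 120], [0, 0, 0]], [[0, 0, 160], [0, 0, 0]], [[0, 0, 172], [0, 0, 0]], [[0, 0, 172], [0, 0, 0]], [[0, 0, 172], [0, 0, 0]]]'

```text
time_s: 25.8
position: [400.4, -374.2, 29.3]
tcp_rot: [3.137, -0.126, 0.003]
force: [0.0, -1.3, 0.9]
opening: 0.4
grasp_force: 0.0
```

>>> play_rows --motion '[[[6, 0, 0], [0, 0, 0]], [[12, 0, 0], [0, 0, 0]], [[16, 0, 0], [0, 0, 0]], [[20, 0, 0], [0, 0, 0]], [[24, 0, 0], [0, 0, 0]], [[28, 0, 0], [0, 0, 0]], [[32, 0, 0], [0, 0, 0]], [[35, 0, 0], [0, 0, 0]], [[35, 0, 0], [0, 0, 0]]]'

```text
time_s: 26.92
position: [434.8, -376.3, 27.7]
tcp_rot: [3.139, -0.125, 0.0]
force: [-2.3, -0.0, 0.7]
opening: 0.3
grasp_force: 1.1
```

```bash
python3 - <<'E'
from h import *
s=ctrl.get_state();print(s["time_s"],s["position"],s["force"])
for c in("scene","side"):
    p=look(c,["timer","start_button_top","backstop"],save=c+"14")
    blobs(p,(60,120,40),(78,255,255),30,20)
E
```

```text
26.925 [ 434.77529156 -376.28333349   27.73039705] [-2.26288269 -0.00962225  0.72755914]
scene timer [ 508. -380.    0.] 0.69 
scene start_button_top [ 533. -382.    2.] 0.37 
scene backstop [ 534. -382.    2.] 0.58 
side timer [ 505. -383.   -0.] 0.58 
side backstop [ 541. -382.   -1.] 0.75
```

>>> play_rows --motion '[[[2, 0, 0], [0, 0, 0]], [[4, 0, 0], [0, 0, 0]], [[4, 0, 0], [0, 0, 0]]]'

```text
time_s: 27.7
position: [438.6, -376.7, 27.7]
tcp_rot: [3.139, -0.125, -0.0]
force: [-4.1, -1.7, 1.2]
opening: 0.6
grasp_force: 2.0
```

>>> play_rows --motion '[[[2, 0, 0], [0, 0, 0]], [[4, 0, 0], [0, 0, 0]], [[4, 0, 0], [0, 0, 0]]]'

```text
time_s: 28.08
position: [440.8, -376.8, 27.6]
tcp_rot: [-3.139, 0.125, 0.005]
force: [-17.6, -5.1, 6.9]
opening: 0.4
grasp_force: 8.6
```

>>> play_rows --motion '[[[1, 0, 0], [0, 0, 0]], [[1, 0, 0], [0, 0, 0]], [[1, 0, 0], [0, 0, 0]], [[1, 0, 0], [0, 0, 0]]]'

```text
time_s: 28.58
position: [440.9, -376.8, 27.6]
tcp_rot: [-3.138, 0.125, 0.006]
force: [-22.9, -7.4, 8.8]
opening: 0.6
grasp_force: 11.6
```

```bash
python3 - <<'E'
from h import *
s=ctrl.get_state();print(s["time_s"],s["position"],s["force"])
for c in("scene","side"):
    p=look(c,["timer","start_button_top","backstop"],save=c+"15")
    blobs(p,(60,120,40),(78,255,255),30,20)
E
```

```text
28.575 [ 440.93994432 -376.80741174   27.62229467] [-22.94178638  -7.43208413   8.75986736]
scene timer [ 504. -378.    4.] 0.71 
scene backstop [ 600. -205.   16.] 0.67 
side timer [ 504. -381.   -1.] 0.75 
side start_button_top [ 383. -216.   -3.] 0.49 
side backstop [ 537. -381.   -0.] 0.7
```

>>> play_rows --motion '[[[-3, 0, 0], [0, 0, 0]], [[-10, 0, 0], [0, 0, 0]], [[-25, 0, 0], [0, 0, 0]], [[-44, 0, 0], [0, 0, 0]], [[-46, 0, -40], [0, 0, 0]], [[-46, 0, -100], [0, 0, 0]], [[-46, 0, -160], [0, 0, 0]], [[-46, 0, -172], [0, 0, 0]], [[-46, 0, -172], [0, 0, 0]], [[-46, 0, -172], [0, 0, 0]]]'

```text
time_s: 30.22
position: [396.9, -372.6, 198.1]
tcp_rot: [-3.137, 0.126, 0.003]
force: [-0.4, -1.0, -0.4]
opening: 0.3
grasp_force: 0.0
```

```bash
python3 - <<'E'
from h import *
s=ctrl.get_state();print(s["time_s"],s["position"],s["force"])
for c in("scene","side","wrist"):
    p=look(c,["timer","start_button_top","backstop","scoop_lip","bowl","iodine_bottle","prep_pad_box"],save=c+"16")
    blobs(p,(60,120,40),(78,255,255),30,40)
E
```

```text
30.225 [ 396.89594791 -372.5845469   198.13924026] [-0.41682595 -0.97222654 -0.43502282]
scene timer [ 507. -380.    0.] 0.96 
scene start_button_top [ 453. -377.   36.] 0.62 
scene backstop [ 537. -382.    3.] 0.48 
scene scoop_lip [497.  67.  -1.] 0.76 
scene bowl [ 600. -183.    1.] 0.81 
scene iodine_bottle [387. -93.   6.] 0.78 
scene prep_pad_box [ 381. -220.    2.] 0.8 
blob [390.2 260. ] 116 [ 525.2 -375.3   30. ]
   ends [ 526.5 -352.7   30. ] [ 523.8 -397.6   30. ]
blob [377.4 277.3] 67 [ 457.7 -374.3   30. ]
   ends [ 460.7 -362.7   30. ] [ 454.7 -385.7   30. ]
side timer [ 502. -382.   -2.] 0.78 
side start_button_top [ 454. -375.   27.] 0.59 
side backstop [ 542. -382.    0.] 0.8 
side scoop_lip [501.  67.   1.] 0.74 
side bowl [ 601. -183.   -2.] 0.79 
side iodine_bottle [391. -93.   2.] 0.71 
blob [369.8 287.7] 150 [ 534.8 -354.6   30. ]
   ends [ 531.9 -333.    30. ] [ 537.6 -375.8   30. ]
blob [349.  302.7] 82 [ 460.1 -375.7   30. ]
   ends [ 467.6 -359.8   30. ] [ 452.8 -391.2   30. ]
wrist timer [ 504. -381.   -5.] 0.88 
wrist start_button_top [ 452. -376.   30.] 0.75 
wrist backstop [ 539. -384.   -4.] 0.69 
wrist iodine_bottle [388. -99.   1.] 0.71 
wrist prep_pad_box [ 384. -213.   -4.] 0.71 
blob [262.9  41.1] 163 [ 522.1 -361.5   30. ]
   ends [ 530.5 -365.    30. ] [ 513.5 -358.    30. ]
blob [285.8 118.7] 339 [ 457.7 -375.3   30. ]
   ends [ 459.2 -362.3   30. ] [ 456.1 -388.4   30. ]
```

View pics/wrist16.png

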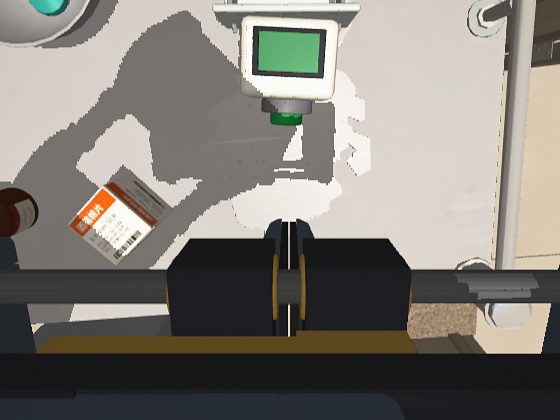

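The timer is square against the backstop, and the button is out again at (286,118). The bowl, scoop, bottle and carton are all in place, so I'm handing in.

```bash
python3 -c "
from h import *
print(ctrl.close_job())"
```

```text
the job is handed in; nothing more can be done
None
```

I handed the job in at about 30 s of the 72 s allowed. The three tablets are in the bowl, the scoop is flat in the tray and released, and the timer is against its backstop with its button pressed at about 23 N and out again. I had no readout of the button travel or the verdict, so "fully in" is judged from that force.

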